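# Top up a bearing magazine by sweeping bearings past its spring pawl

### The arm

A 6-joint arm with a two-finger parallel gripper is mounted at the origin on a cart in front of the work surface, level with it; the furniture and walls round the work are solid. World frame = base frame: x ahead of the robot, y to its left, z up, the work surface at z = 0. Lengths are in mm, angles in rad, forces in N, time in s.
With the tool pointing down it reaches from about 200 to 875 mm from the base axis. Payload 3.4 kg.
Tool frame: the origin (TCP) lies on the centre line of the jaws, within the pads' length; the fingertips stand 19 mm ahead of it and the grasp point (between the pads) is the TCP (ctrl.tcp_to_tips is the distance from the TCP to the fingertips, in mm); z points along the fingers, y is the direction in which the jaws open and shut (so a half turn about z gives the same grasp; the last joint's range is limited). The gripper opens to 94 mm and grips with 3 to 60 N. Pads are 16 mm wide; open, the fingers measure 119 mm over their backs; the gripper's body (75 mm by 177 mm) begins 78 mm behind the grasp point.
Start: joints at [-1.47, 0.276, 1.505, -0, 1.361, -0.121], TCP at [126.488, -560.949, 224.493] pointing down, gripper open.
Joint ranges: [-2.89, 2.89], [-0.75, 2.08], [0.22, 2.7], [-1.18, 4.32], [0.11, 2.71], [-2.7, 2.7]. Speed limits (rad/s): [2.57, 2.57, 3.14, 3.14, 3.14, 3.14].

### API

Orientations are given as a 3x3 rotation matrix whose columns are the frame's x, y, z axes.
In Python, from station import telemetry, optics, ctrl gives the robot as it stands.
- The arm moves only by the tool carry_out, never from a script. Its argument "steps" is a list of rows, each a list of 2 entries, a list of its own where there are three numbers: the shift along the tool's x, y, z normalised to -1 to 1, where 1 is 0.15 m, then the turn, a rotation vector about the tool's x, y, z normalised to -1 to 1, where 1 is 180 degrees. A call has 1 to 8 rows; each row is the pose to reach, as a shift and turn from the pose commanded when the call began, along the tool's axes at that moment, turning the shorter way round; what a row does not reach only later rows make up. A row lasts 1/10 s, in which the tool goes at most 50 mm and 8.59 degrees, less where a joint would pass 70% of its speed; a pose out of reach is approached as far as the arm can. A call with a number of a shift or a turn outside -1 to 1 is refused whole. A call with a gripper value outside its range is refused whole. "fingers" is the closure, from -1 (fully open) to 1 (shut), set as the call begins (left out, the last holds). The fingers move at their own pace and stop on an object; "grip_force" is the grip in N (left out, the last holds). Time passes only in rows, so rows that repeat a pose let the fingers close. It gives the time, the measured TCP pose, the force and the opening at its end, in the units of the state.
- telemetry.observe(): the state, without advancing time (a new reading comes with each control period).
- optics.read_camera(name): name is "scene" or "top" or "wrist"; returns the picture (400x640x3 uint8, blue, green, red); there is no depth.
- optics.camera_model(name): a dict with "intrinsics" (3x3 intrinsics, pixels), "pose" (4x4, takes a point from camera to world coordinates); the wrist camera has in their place "hand_eye" (4x4, takes a point from camera to tool coordinates, whose origin is the TCP and whose axes are the flange's). Camera axes: x right, y up, looking along -z (the intrinsics and any distortion apply to the point x, -y, -z); pixel columns grow to the right and rows downward; lengths in mm; the calibration is good to about 2 mm. A picture is of the moment at which its call begins: read the wrist's pose just before it. camera_model takes no time and is no camera call.
- ctrl.sign_off(): hands the job in, once; it reports no verdict.
The state is a dict: "time_s": time; "q": joint angles; "dq": joint speeds; "joint_torque": joint torques, N m; "tool_pos": TCP position; "tool_rot": TCP orientation; "wrist_force": force on the tool from outside, world axes, zero at the start; "torque": the same for the moment, N m; "gripper_width": opening from 0.0 (shut) to 1.0 (fully open).
Only numpy, scipy, OpenCV 4.12 (cv2) and the standard library are available. Lean on these libraries where they do the work, as an engineer would, in place of code of your own. Each camera call takes 0.05 s, during which the arm holds its last target.

### The job

The bearing magazine on the bench has one bearing in its track and room for two more: with the fingertips, push the two large loose bearings across the loading deck and through the narrow gate into the track, one after the other, each far enough that the spring pawl snaps shut behind it. Slide them flat on the plate - do not pick up or lift any bearing - and leave the smaller bearing, which is the wrong size, out on the deck. Do not disturb the rotor bell, the mallet or the caliper, and finish clear of everything.

Things in the scene. Friction and masses are not known exactly. Their poses are not given: they have to be found in the camera images.
- tray: Fixed bearing magazine, a dark steel plate with bare aluminium guides; plate top 6 mm above the bench. Origin: middle of the gate, at bench height. Axes: y = feed direction (deck, gate, track), x across, z up; turned up to 0.3 rad from the bench axes. Loading deck: x -125 to 125, y -200 to 0 mm, with a rim 7 mm above the plate and 5 mm thick on its back and sides. All lengths below are in these axes.
- gate (a point): Middle of the gate, x = 0, y = 0, on the plate's top; axes as the magazine's. A 45-degree funnel leads to it: aluminium guide bars, 11 mm above the plate, 10 mm thick, with inner faces from x = -60 and +60, y = -41.5 mm to x = -18.5 and +18.5, y = 0. Beyond x = 60 mm either side the deck ends at straight bars at y = -41.5 mm.
- track_end (a point): Foot of the stop block at the end of the track, x = 0, y = 117 mm, on the plate's top. The track is a slot 37 mm wide from gate to stop between rails 11 mm above the plate. From y = 37 mm on, steel lips (11 to 13.5 mm above the plate) overhang each rail by 5 mm: keep fingertips short of y = 32 mm. The track holds three bearings in a row; the last one's centre is then at y = 32 to 39 mm.
- pawl (a joint): Steel spring pawl at the gate, 8 mm high, 4 mm thick, pivot at x = 22.5, y = -2 mm. Radians: 0 shut (tip at x = 10.5, y = 16 mm, 8 mm inside the slot), 0.48 pushed aside, flush with the rail. A bearing pushed along +y swings it aside (under 1 N at its tip); it snaps shut by itself once the bearing's centre is past y = 32 mm and the fingers have backed out. A bearing let go sooner may be pushed back out.
- bearing_a: Large ball bearing, bright steel, 32 mm diameter, 9 mm high, about 30 g, lying flat on the loading deck; to be pushed into the track. Origin: centre of its underside.
- bearing_b: The second large ball bearing, the same: 32 mm diameter, 9 mm high, lying flat on the loading deck; to be pushed into the track. Origin: centre of its underside.
- bearing_small: Smaller ball bearing, 26 mm diameter, 8 mm high, lying on the loading deck; it may be nudged but stays on the deck, outside the gate. Origin: centre of its underside.
- bearing_in: A large ball bearing (32 mm diameter, 9 mm high) that lies loose in the track already, somewhere between the pawl and the stop; the others may push it on along the track. Origin: centre of its underside.
- rotor_bell: Bystander: open cup-shaped steel rotor bell, 124 mm diameter, 44 mm high, on the bench to the left of the magazine. Origin: centre of its underside.
- mallet: Bystander: mallet with wooden handle, 246 x 80 x 32 mm, lying on the bench to the right of the magazine. Origin: centre of its underside.
- caliper: Bystander: steel caliper, 60 x 215 x 10 mm, lying on the bench at the near left edge of the bench. Origin: centre of its underside.

How it is judged:
By the outcome, as a careful person would: the job done as asked, in the order asked, and still so for the second after the job is handed in, with the robot touching nothing.
It also fails if it takes over 61 s, if anything falls off the work surface, if the arm or the gripper's body presses on something with over 40 N, if the wrist force passes 120 N, or if a joint passes its speed limit or range.

## Working session

There is one attempt and no reset: what is moved stays moved. The work goes in short steps, Python scripts to look and compute and a tool call to move; the robot and the scene stay as the last step left them, time stands still between calls to the robot, and variables do not carry over. Pictures are saved under pics/ and viewed, and the job is handed in when it is done.

Besides the shell and the picture viewer there is one more tool, called as name([rows], argument=value, ...), one row to a line, values as JSON. carry_out: Moves the arm, as the interface text tells. Its arguments: {"type":"object","properties":{"steps":{"type":"array","items":{"type":"array"}},"fingers":{"type":"number"},"grip_force":{"type":"number"}},"required":["steps"]}

```bash
ls; mkdir -p pics; python3 - <<'E'
from station import telemetry, optics, ctrl
import cv2
s=telemetry.observe(); print(s)
for n in ["scene","top"]:
    im=optics.read_camera(n); cv2.imwrite(f"pics/{n}0.png",im)
    m=optics.camera_model(n); print(n,m)
print(optics.camera_model("wrist"), ctrl.tcp_to_tips)
E
```

```text
pics
{'time_s': 0.0, 'q': array([-1.46999373e+00,  2.76576858e-01,  1.50610240e+00, -3.35685675e-05,
        1.36066020e+00, -1.21007194e-01]), 'dq': array([ 4.92134149e-04, -5.32982732e-04, -1.28134118e-03, -1.60773802e-03,
        8.53207031e-05,  2.19256149e-04]), 'joint_torque': array([ 2.67726609e-04, -4.04587340e+01, -2.37229800e+01,  7.00646429e-02,
        3.48186039e-02, -1.31058860e-04]), 'tool_pos': array([ 126.42402779, -560.40296119,  223.62728401]), 'tool_rot': array([[ 9.75499373e-01,  2.20002112e-01, -2.08447328e-04],
       [ 2.20002139e-01, -9.75497847e-01,  1.73462811e-03],
       [ 1.78281929e-04, -1.73798749e-03, -9.99998474e-01]]), 'wrist_force': array([ 0.13907629, -0.7578924 ,  0.20623084]), 'torque': array([-0.02518429,  0.03635242,  0.03778069]), 'gripper_width': 1.0004833513207996}
scene {'intrinsics': array([[483.15071144,   0.        , 321.76644589],
       [  0.        , 483.15071144, 201.99666373],
       [  0.        ,   0.        ,   1.        ]]), 'pose': array([[-8.34663087e-01,  2.43124039e-01, -4.94194529e-01,
        -1.04354215e+02],
       [-5.
[... 598 characters left out ...]
       [ 3.61854547e-02,  1.26649907e-01,  9.91287251e-01,
         1.06172529e+03],
       [ 0.00000000e+00,  0.00000000e+00,  0.00000000e+00,
         1.00000000e+00]])}
{'intrinsics': array([[287.23774219,   0.        , 319.15838675],
       [  0.        , 287.23774219, 203.42193092],
       [  0.        ,   0.        ,   1.        ]]), 'hand_eye': array([[ 1.92228454e-04,  9.71419524e-01,  2.37369062e-01,
         6.93754311e+01],
       [ 9.99999949e-01, -2.47198856e-04,  2.01818002e-04,
         3.15478253e-01],
       [ 2.54727308e-04,  2.37369011e-01, -9.71419522e-01,
        -1.59696648e+02],
       [ 0.00000000e+00,  0.00000000e+00,  0.00000000e+00,
         1.00000000e+00]])} 19.0
```

View pics/scene0.png

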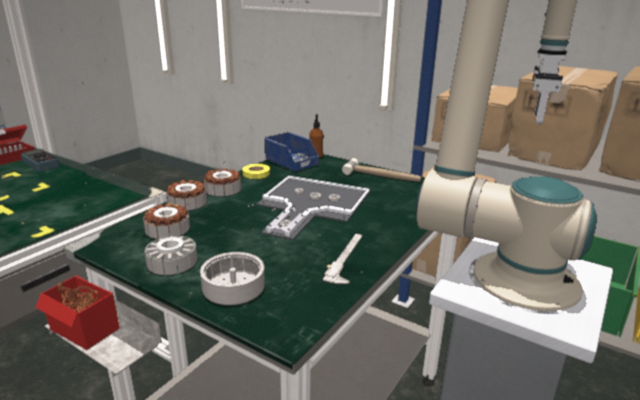

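View pics/top0.png

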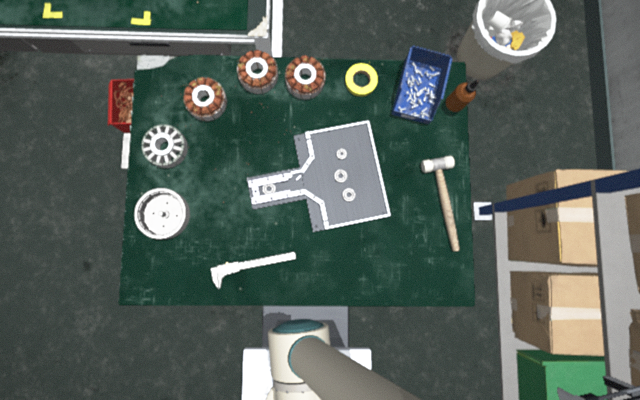

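```bash
python3 - <<'E'
import cv2
im=cv2.imread("pics/top0.png")
c=im[112:240,240:400]; cv2.imwrite("pics/topcrop.png",cv2.resize(c,None,fx=5,fy=4.6875,interpolation=cv2.INTER_CUBIC) if 0 else cv2.resize(c,(750,600),interpolation=cv2.INTER_CUBIC))
E
```

```text
(no output)
```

View pics/topcrop.png

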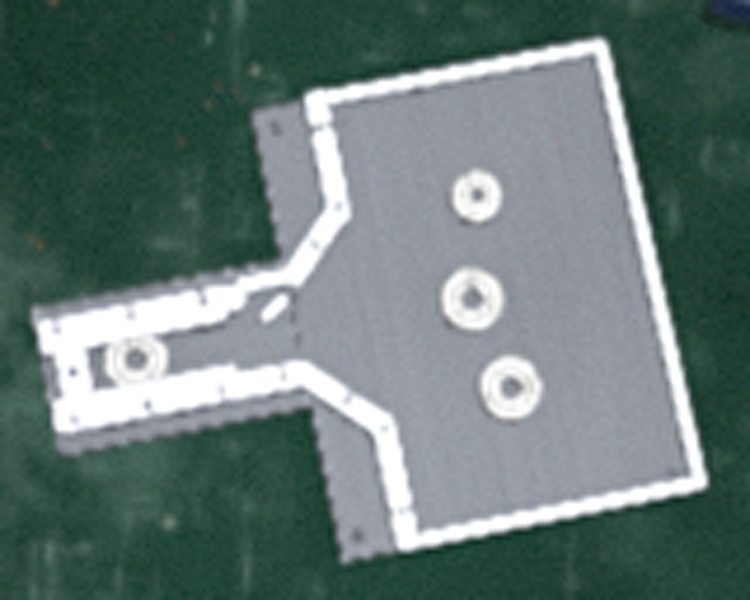

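```bash
cat > h.py <<'E'
import numpy as np, cv2
from scipy.optimize import least_squares
def proj(m,P):
    P=np.atleast_2d(P); T=np.linalg.inv(m["pose"]); c=P@T[:3,:3].T+T[:3,3]
    K=m["intrinsics"]; return np.c_[K[0,0]*c[:,0]/-c[:,2]+K[0,2], K[1,1]*-c[:,1]/-c[:,2]+K[1,2]]
def ray(m,uv,z):
    K=m["intrinsics"]; d=np.array([(uv[0]-K[0,2])/K[0,0],-(uv[1]-K[1,2])/K[1,1],-1.]); d=m["pose"][:3,:3]@d; o=m["pose"][:3,3]
    return o+d*(z-o[2])/d[2]
def wcam(mw,s):
    T=np.eye(4); T[:3,:3]=s["tool_rot"]; T[:3,3]=s["tool_pos"]; return dict(intrinsics=mw["intrinsics"],pose=T@mw["hand_eye"])
def t2w(p,P):
    P=np.atleast_2d(P).astype(float); c,s=np.cos(p[2]),np.sin(p[2]); return np.c_[p[0]+c*P[:,0]-s*P[:,1],p[1]+s*P[:,0]+c*P[:,1],P[:,2]]
def w2t(p,W):
    W=np.asarray(W,float)[:2]-p[:2]; c,s=np.cos(p[2]),np.sin(p[2]); return np.array([c*W[0]+s*W[1],-s*W[0]+c*W[1]])
FE=np.array([[130,-205,13],[-130,-205,13],[60,-41.5,17],[-60,-41.5,17],[18.5,0,17],[-18.5,0,17]])
def fit(m,uv,F,p0):
    r=least_squares(lambda p:(proj(m,t2w(p,F))-uv).ravel(),p0,x_scale=[10,10,.1]); return r.x,r.fun.reshape(-1,2)
E
python3 - <<'E'
from h import *
from station import optics
m=optics.camera_model("top")
o=np.array([240,112]); k=4.6875
cr=np.array([[606,38],[708,490],[350,212],[390,420],[298,287],[306,362]])
p,r=fit(m,cr/k+o-0.4,FE,[400,50,0.1]); print(p.round(3)); print(r.round(2))
for n,c in dict(small=(477,195),b1=(472,298),b2=(511,388),inn=(136,360)).items():
    w=ray(m,np.array(c)/k+o-.4,15); print(n,w.round(1),w2t(p,w).round(1))
E
```

```text
[5.7240e+02 1.5015e+01 2.0200e-01]
[[ 0.63  0.52]
 [-0.3  -0.62]
 [ 0.32 -0.63]
 [ 0.72 -0.31]
 [-1.17  1.62]
 [-0.18 -0.56]]
small [649.1 -84.1  15. ] [  55.3 -112.5]
b1 [590.4 -81.3  15. ] [ -1.7 -98. ]
b2 [ 540. -103.   15.] [ -55.4 -109.1]
inn [553.  104.6  15. ] [-1.  91.6]
```

carry_out([
  [[0.47, -0.33, 0.0], [0, 0, 0]],
  [[0.93, -0.67, 0.0], [0, 0, 0]],
  [[0.93, -0.67, 0.06], [0, 0, 0]],
  [[0.93, -0.67, 0.12], [0, 0, 0]],
  [[0.93, -0.67, 0.12], [0, 0, 0]],
], fingers=1, grip_force=20)

```text
time_s: 0.6
tool_pos: [241.5, -428.4, 205.2]
tool_rot: [[0.975, 0.224, -0.001], [0.224, -0.975, 0.004], [0.0, -0.004, -1.0]]
wrist_force: [-0.7, -0.3, 0.6]
gripper_width: 0.61
```

carry_out([
  [[0.3, -0.22, 0.0], [0, 0, 0]],
  [[0.6, -0.44, 0.0], [0, 0, 0]],
  [[0.9, -0.66, 0.06], [0, 0, 0]],
  [[0.96, -0.69, 0.12], [0, 0, 0]],
  [[0.96, -0.69, 0.12], [0, 0, 0]],
])

```text
time_s: 1.1
tool_pos: [359.0, -297.8, 187.6]
tool_rot: [[0.975, 0.224, -0.001], [0.224, -0.975, 0.002], [-0.001, -0.002, -1.0]]
wrist_force: [0.1, -1.1, 0.5]
gripper_width: 0.187
```

carry_out([
  [[0.3, -0.22, 0.0], [0, 0, 0]],
  [[0.6, -0.44, 0.0], [0, 0, 0]],
  [[0.9, -0.66, 0.06], [0, 0, 0]],
  [[0.96, -0.69, 0.12], [0, 0, 0]],
  [[0.96, -0.69, 0.12], [0, 0, 0]],
])

```text
time_s: 1.6
tool_pos: [477.2, -166.6, 169.5]
tool_rot: [[0.975, 0.223, -0.001], [0.223, -0.975, 0.0], [-0.001, -0.001, -1.0]]
wrist_force: [-1.4, 0.1, -0.3]
gripper_width: 0.008
```

carry_out([
  [[0.3, -0.22, 0.0], [0, 0, 0]],
  [[0.6, -0.44, 0.0], [0, 0, 0]],
  [[0.9, -0.66, 0.06], [0, 0, 0]],
  [[0.93, -0.67, 0.12], [0, 0, 0]],
  [[0.93, -0.67, 0.12], [0, 0, 0]],
  [[0.93, -0.67, 0.12], [0, 0, 0]],
])

```text
time_s: 2.2
tool_pos: [589.3, -40.6, 152.4]
tool_rot: [[0.976, 0.219, -0.002], [0.219, -0.976, -0.002], [-0.002, 0.001, -1.0]]
wrist_force: [0.9, -0.6, 0.1]
gripper_width: 0.006
```

```bash
python3 - <<'E'
from station import telemetry, optics
import cv2,pickle
s=telemetry.observe(); im=optics.read_camera("wrist"); cv2.imwrite("pics/w1.png",im); pickle.dump(s,open("w1.pkl","wb")); print(s["tool_pos"],s["dq"].round(3),s["q"].round(3),s["gripper_width"])
E
```

```text
[589.30115363 -40.61198204 152.36251384] [-0.015 -0.02   0.01   0.005 -0.001  0.006] [-0.185  0.348  1.584 -0.002  1.211  1.165] 0.005565176818123876
```

View pics/w1.png

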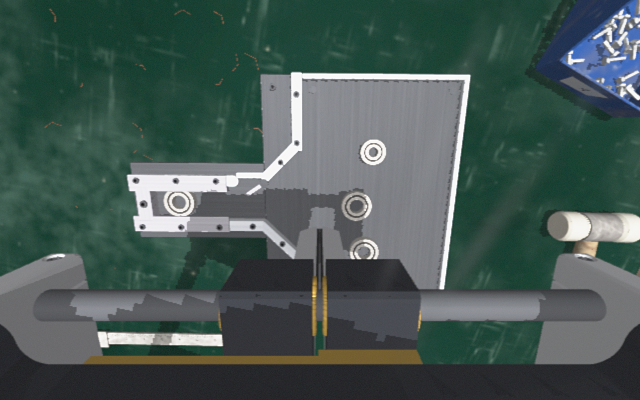

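```bash
python3 - <<'E'
import cv2
im=cv2.imread("pics/w1.png")
cv2.imwrite("pics/w1a.png",cv2.resize(im[130:280,120:320],(800,600),interpolation=cv2.INTER_CUBIC))
cv2.imwrite("pics/w1b.png",cv2.resize(im[65:290,240:480],None,fx=2.66,fy=2.66,interpolation=cv2.INTER_CUBIC))
E
```

```text
(no output)
```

View pics/w1a.png

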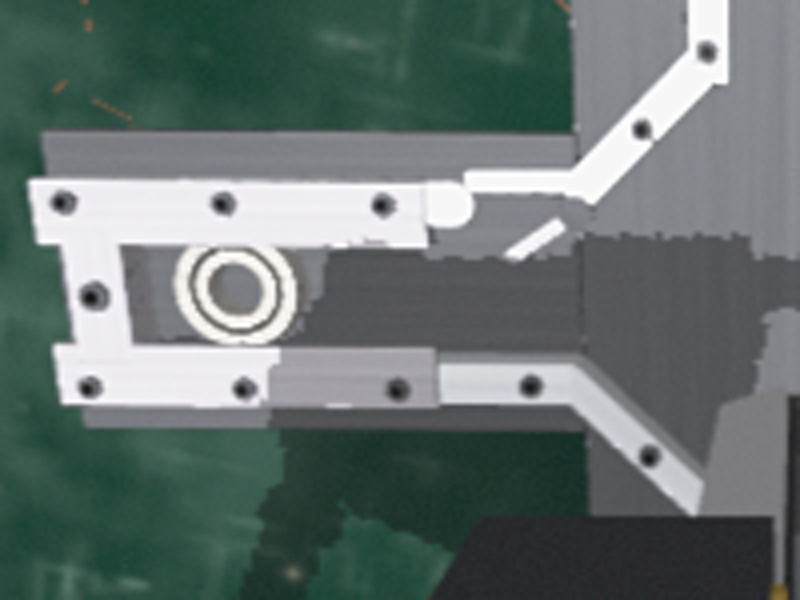

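View pics/w1b.png

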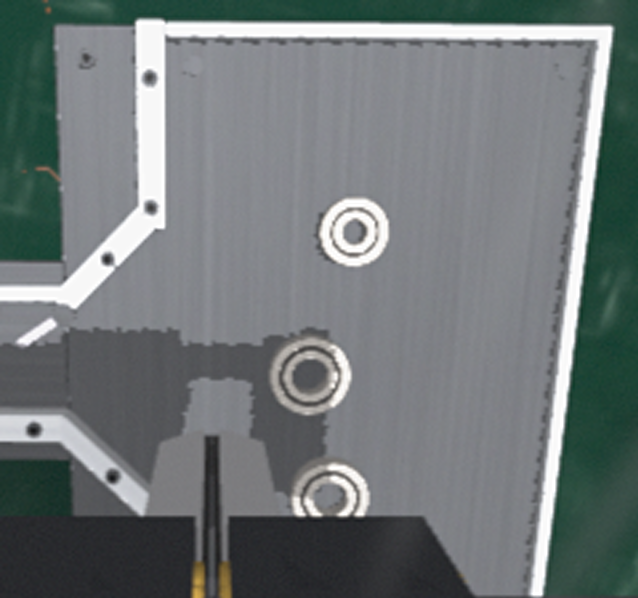

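```bash
python3 - <<'E'
from h import *
from station import optics
import pickle
s=pickle.load(open("w1.pkl","rb")); m=wcam(optics.camera_model("wrist"),s)
A=lambda u,v:(u/4+120-.4,v/4+130-.4); B=lambda u,v:(u/2.66+240-.3,v/2.66+65-.3)
F=np.array([[60,-41.5,17],[18.5,0,17],[-18.5,0,17],[130,-205,13],[13.5,37,19.5],[-13.5,37,19.5]])
uv=np.array([A(728,83),A(595,203),A(572,362),B(612,27),A(428,246),A(437,347)])
p,r=fit(m,uv,F,[572,15,.2]); print(p.round(4)); print(r.round(2))
for n,c in dict(small=B(355,232),b1=B(311,375),b2=B(331,499),inn=A(236,292)).items():
    w=ray(m,c,15 if n!="small" else 14); print(n,w.round(1),w2t(p,w).round(1))
T=s["tool_rot"]; print("tip", proj(m,(s["tool_pos"]+T@np.array([0,0,19.]))), proj(m,(s["tool_pos"]+T@np.array([8,0,19.]))),B(212,437))
E
```

```text
[5.735629e+02 1.573650e+01 2.073000e-01]
[[ 1.17 -4.16]
 [-5.43  5.86]
 [ 1.46  0.09]
 [ 2.59 -0.31]
 [ 0.32 -0.19]
 [-0.32 -0.43]]
small [650.8 -83.8  14. ] [  55.1 -113.4]
b1 [592.3 -81.3  15. ] [ -1.6 -98.8]
b2 [ 542.4 -102.8   15. ] [ -54.9 -109.6]
inn [554.1 104.2  15. ] [-0.8 90.6]
tip [[318.73458541 241.16973769]] [[318.73265134 229.68715411]] (319.39924812030074, 228.98571428571427)
```

```bash
python3 - <<'E'
from h import *
from station import optics
import pickle
s=pickle.load(open("w1.pkl","rb")); m=wcam(optics.camera_model("wrist"),s)
A=lambda u,v:(u/4+120-.4,v/4+130-.4); B=lambda u,v:(u/2.66+240-.3,v/2.66+65-.3)
F=np.array([[-18.5,0,17],[130,-205,13],[13.5,37,19.5],[-13.5,37,19.5]])
uv=np.array([A(572,362),B(612,27),A(428,246),A(437,347)])
p,r=fit(m,uv,F,[572,15,.2]); print(p.round(4)); print(r.round(2))
for n,c in dict(small=B(355,232),b1=B(311,375),b2=B(331,499),inn=A(236,292)).items():
    w=ray(m,c,15 if n!="small" else 14); print(n,w.round(1),w2t(p,w).round(1))
im=cv2.imread("pics/w1.png"); im2=cv2.resize(im,None,fx=4,fy=4,interpolation=cv2.INTER_CUBIC)
def L(P,col=(0,0,255)):
    q=(proj(m,t2w(p,P))*4+2).astype(int); cv2.polylines(im2,[q.reshape(-1,1,2)],False,col,1)
L([[-60,-41.5,17],[-18.5,0,17],[-18.5,117,17]]);L([[60,-41.5,17],[18.5,0,17],[18.5,117,17]])
L([[60,-41.5,17],[130,-41.5,17]])
L([[60,-41.5,6],[18.5,0,6],[18.5,117,6]],(255,0,0))
L([[13.5,117,19.5],[13.5,37,19.5],[18.5,37,19.5]],(0,255,0));L([[-13.5,117,19.5],[-13.5,37,19.5],[-18.5,37,19.5]],(0,255,0))
L([[130,-41,13],[130,-205,13],[-130,-205,13]],(255,0,255)); L([[22.5,-2,14],[10.5,16,14]],(0,255,255))
L([[-18.5,117,17],[18.5,117,17]])
cv2.imwrite("pics/w1o.png",cv2.resize(im2[260:1160,480:1920],(800,500),interpolation=cv2.INTER_AREA)); cv2.imwrite("pics/w1o2.png",im2[560:1060,480:1280])
E
```

```text
[5.729105e+02 1.662840e+01 2.102000e-01]
[[ 0.59  0.48]
 [ 1.18 -0.48]
 [-0.65  0.33]
 [-1.2   0.07]]
small [650.8 -83.8  14. ] [  55.2 -114.5]
b1 [592.3 -81.3  15. ] [ -1.4 -99.8]
b2 [ 542.4 -102.8   15. ] [ -54.8 -110.5]
inn [554.1 104.2  15. ] [-0.1 89.6]
```

View pics/w1o.png

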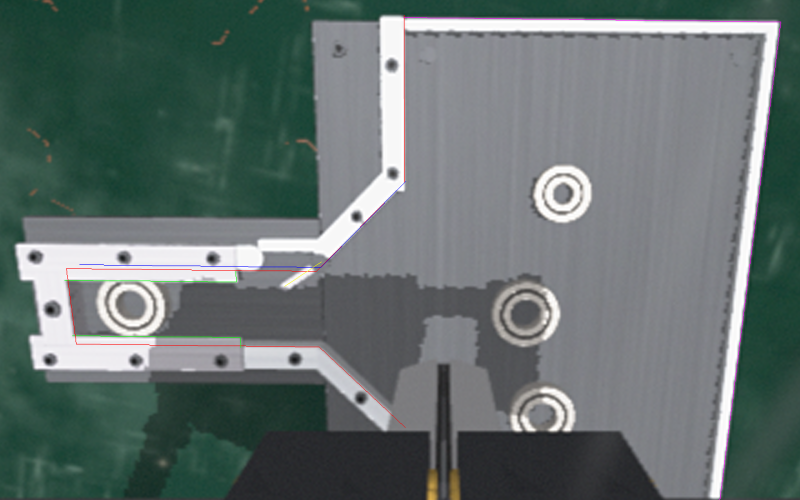

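View pics/w1o2.png

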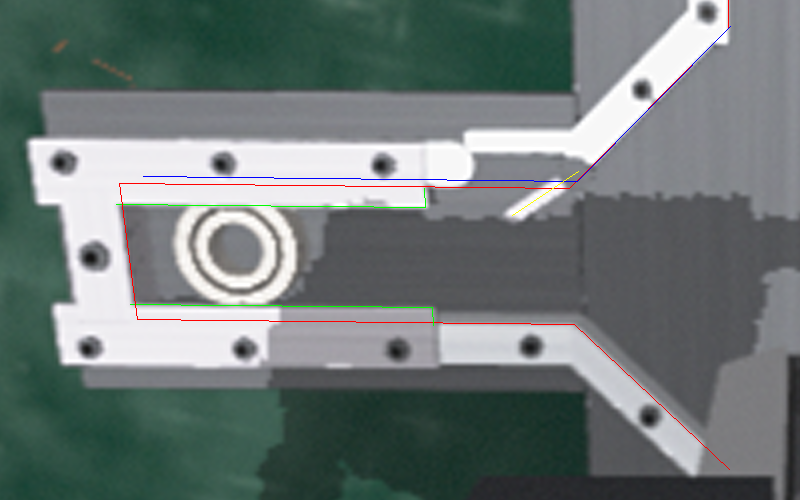

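```bash
cat >> h.py <<'E'
TP=np.array([572.9,16.4,0.208])
def shift(s,tx,ty,z,yaw=None,p=TP):
    w=t2w(p,[[tx,ty,z]])[0]; R=s["tool_rot"]; d=R.T@(w-s["tool_pos"])
    yc=np.arctan2(R[1,0],R[0,0]); yt=p[2] if yaw is None else yaw
    print("tool at tray",w2t(p,s["tool_pos"]).round(1),"z",s["tool_pos"][2].round(1),"yaw",yc.round(4),"-> shift",(d/150).round(4),"turn z",((yc-yt)/np.pi).round(4))
E
python3 - <<'E'
from h import *
from station import telemetry
s=telemetry.observe()
shift(s,-1.4,-138,60); shift(s,-1.4,-138,28)
E
```

```text
tool at tray [  4.1 -59.3] z 152.8 yaw 0.2201 -> shift [-0.0425  0.5236  0.6192] turn z 0.0039
tool at tray [  4.1 -59.3] z 152.8 yaw 0.2201 -> shift [-0.0423  0.5233  0.8325] turn z 0.0039
```

carry_out([
  [[-0.042, 0.26, 0.0], [0, 0, 0.004]],
  [[-0.042, 0.524, 0.1], [0, 0, 0.004]],
  [[-0.042, 0.524, 0.35], [0, 0, 0.004]],
  [[-0.042, 0.524, 0.6], [0, 0, 0.004]],
  [[-0.042, 0.524, 0.75], [0, 0, 0.004]],
  [[-0.042, 0.524, 0.82], [0, 0, 0.004]],
  [[-0.042, 0.524, 0.82], [0, 0, 0.004]],
  [[-0.042, 0.524, 0.82], [0, 0, 0.004]],
])

```text
time_s: 3.05
tool_pos: [601.6, -117.5, 30.9]
tool_rot: [[0.978, 0.207, 0.002], [0.207, -0.978, -0.001], [0.002, 0.001, -1.0]]
wrist_force: [-0.9, -0.9, -0.2]
gripper_width: 0.004
```

```bash
python3 - <<'E'
from h import *
from station import telemetry,optics
import pickle
s=telemetry.observe(); im=optics.read_camera("wrist"); pickle.dump(s,open("w2.pkl","wb"))
cv2.imwrite("pics/w2.png",im); shift(s,-1.4,-138,28); print(s["wrist_force"])
E
```

```text
tool at tray [   0.5 -136.9] z 30.9 yaw 0.2083 -> shift [-0.0126  0.0072  0.0195] turn z 0.0001
[-0.87342888 -0.91448183 -0.23657389]
```

View pics/w2.png

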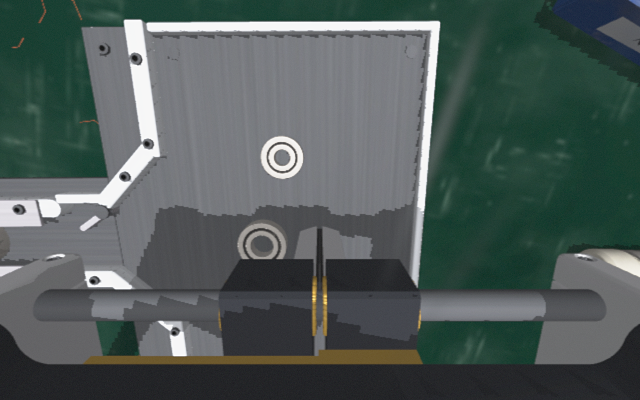

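```bash
python3 - <<'E'
from h import *
from station import optics
import pickle
s=pickle.load(open("w2.pkl","rb")); m=wcam(optics.camera_model("wrist"),s)
im=cv2.imread("pics/w2.png")
cv2.imwrite("pics/w2a.png",cv2.resize(im[190:290,220:420],(800,400),interpolation=cv2.INTER_CUBIC))
w=ray(m,(261.5,242),15); print(w2t(TP,w))
R=s["tool_rot"]
print("bearing in tool",R.T@(w-s["tool_pos"]))
for P in [(8,-12.5,19),(8,12.5,19),(8,-9,19),(8,9,19)]: print(P,proj(m,s["tool_pos"]+R@np.array(P)))
E
```

```text
[  1.13543704 -99.69079251]
bearing in tool [  0.63267357 -37.24000516  15.86818943]
(8, -12.5, 19) [[299.66564915 229.68496541]]
(8, 12.5, 19) [[337.83051359 229.69509571]]
(8, -9, 19) [[305.00860456 229.68638362]]
(8, 9, 19) [[332.48730696 229.69367743]]
```

View pics/w2a.png

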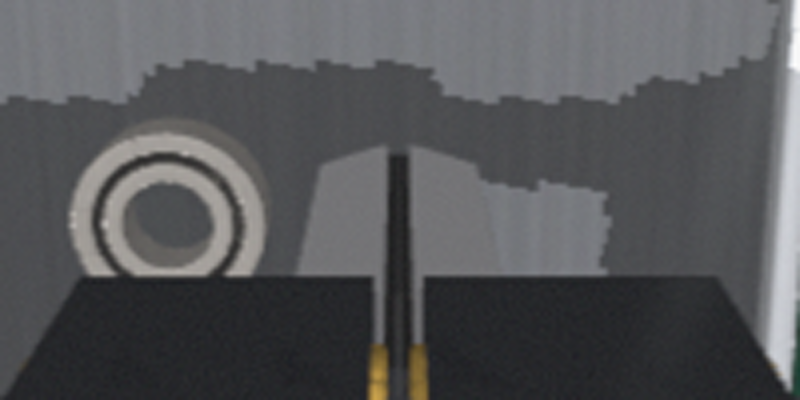

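carry_out([
  [[0.003, -0.02, 0.022], [0, 0, 0]],
  [[0.003, -0.09, 0.022], [0, 0, 0]],
  [[0.003, -0.17, 0.022], [0, 0, 0]],
  [[0.003, -0.25, 0.022], [0, 0, 0]],
  [[0.003, -0.33, 0.022], [0, 0, 0]],
  [[0.003, -0.41, 0.022], [0, 0, 0]],
  [[0.003, -0.47, 0.022], [0, 0, 0]],
  [[0.003, -0.5, 0.022], [0, 0, 0]],
])

```text
time_s: 3.9
tool_pos: [585.9, -41.9, 26.5]
tool_rot: [[0.978, 0.209, 0.001], [0.209, -0.978, -0.001], [0.001, 0.001, -1.0]]
wrist_force: [-0.1, -1.9, 2.9]
gripper_width: 0.006
```

```bash
cat > look.py <<'E'
from h import *
from station import telemetry,optics
import pickle,sys
n=sys.argv[1]
s=telemetry.observe(); im=optics.read_camera("wrist"); pickle.dump(s,open(n+".pkl","wb"))
cv2.imwrite(f"pics/{n}.png",im); shift(s,0,0,27.5); print(s["wrist_force"].round(2),s["time_s"])
E
python3 look.py w3
```

```text
tool at tray [  0.7 -59.7] z 26.5 yaw 0.2105 -> shift [-0.0038 -0.3983 -0.007 ] turn z 0.0008
[-0.05 -1.94  2.91] 3.9
```

View pics/w3.png

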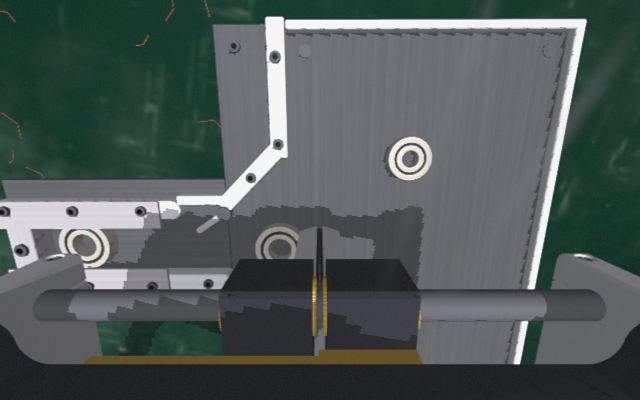

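```bash
python3 - <<'E'
from h import *
from station import optics
import pickle
s=pickle.load(open("w3.pkl","rb")); m=wcam(optics.camera_model("wrist"),s)
im=cv2.imread("pics/w3.png")
w=ray(m,(278.5,244),15); print(w2t(TP,w))
R=s["tool_rot"]
print("bearing in tool",R.T@(w-s["tool_pos"]))
w=ray(m,(84,245),15); print(w2t(TP,w))
F=np.array([[-18.5,0,17],[130,-205,13],[13.5,37,19.5],[60,-41.5,17],[18.5,0,6],[22.5,-2,14],[10.5,16,14]]); q=proj(m,t2w(TP,F)); print(q.round(1))
im2=cv2.resize(im[100:300],None,fx=4,fy=4,interpolation=cv2.INTER_CUBIC)
for a in q: cv2.circle(im2,(int(a[0]*4+2),int(a[1]*4-400+2)),4,(0,0,255),1)
cv2.imwrite("pics/w3a.png",im2[200:800,500:1300]); 
E
```

```text
[  1.6699765  -34.18931228]
bearing in tool [  1.00092894 -25.56111127  11.48094091]
[ 0.68498984 89.48055876]
[[226.  274.4]
 [589.7  19.2]
 [160.2 228.3]
 [287.5 151.1]
 [227.1 214.5]
 [225.9 211.8]
 [198.8 230.1]]
```

View pics/w3a.png

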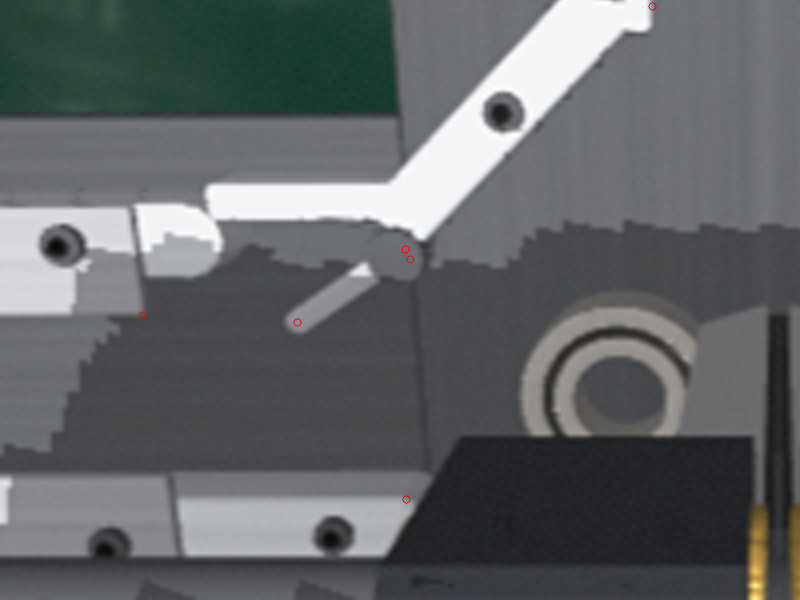

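carry_out([
  [[-0.005, -0.06, -0.01], [0, 0, 0.001]],
  [[-0.005, -0.12, -0.01], [0, 0, 0.001]],
  [[-0.005, -0.19, -0.01], [0, 0, 0.001]],
  [[-0.005, -0.26, -0.01], [0, 0, 0.001]],
  [[-0.005, -0.33, -0.01], [0, 0, 0.001]],
  [[-0.005, -0.4, -0.01], [0, 0, 0.001]],
  [[-0.005, -0.45, -0.01], [0, 0, 0.001]],
  [[-0.005, -0.475, -0.01], [0, 0, 0.001]],
])

```text
time_s: 4.75
tool_pos: [569.8, 27.7, 27.6]
tool_rot: [[0.979, 0.205, -0.001], [0.205, -0.979, 0.0], [-0.001, -0.0, -1.0]]
wrist_force: [-0.5, -0.8, -0.5]
gripper_width: 0.008
```

```bash
python3 look.py w4
```

```text
tool at tray [-0.7 11.7] z 27.6 yaw 0.2069 -> shift [0.0048 0.0782 0.0003] turn z -0.0004
[-0.51 -0.8  -0.48] 4.75
```

View pics/w4.png

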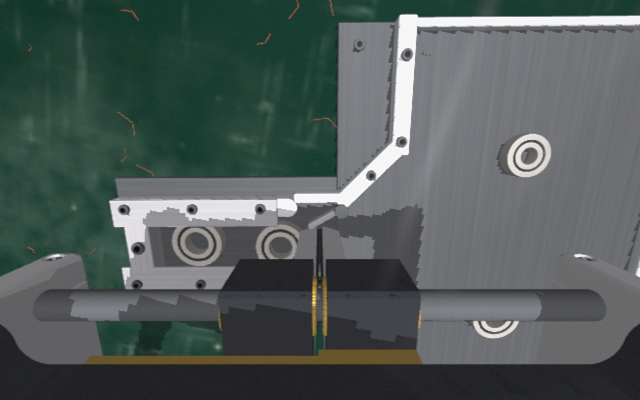

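```bash
python3 - <<'E'
from h import *
from station import optics
import pickle
s=pickle.load(open("w4.pkl","rb")); m=wcam(optics.camera_model("wrist"),s)
im=cv2.imread("pics/w4.png")
for c in [(277.5,244),(196.5,244),(526,156),(494,318)]: print(w2t(TP,ray(m,c,15)).round(1))
im2=cv2.resize(im[180:300,220:380],(800,600),interpolation=cv2.INTER_CUBIC)
cv2.imwrite("pics/w4a.png",im2)
E
```

```text
[-0.1 38.1]
[-0.1 89.9]
[  55.4 -111.3]
[ -54.2 -108.1]
```

View pics/w4a.png

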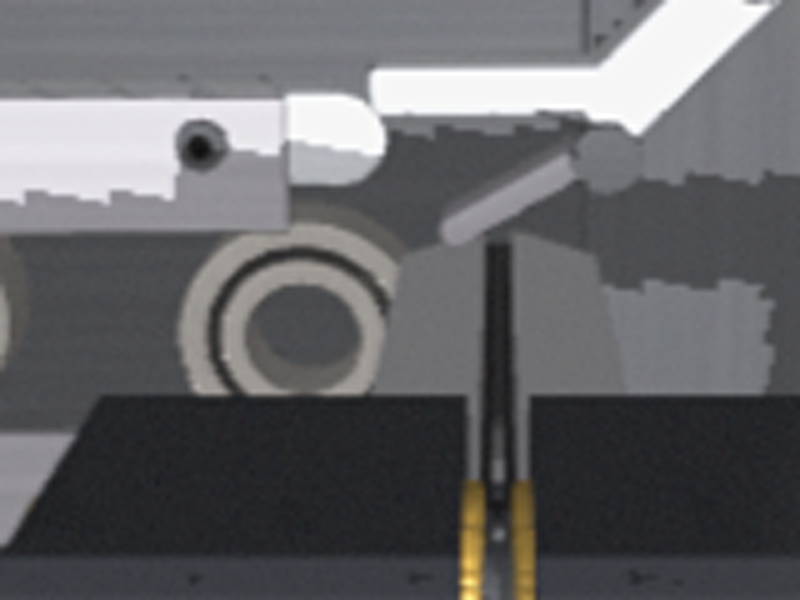

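carry_out([
  [[0, 0.15, 0], [0, 0, 0]],
  [[0, 0.42, 0], [0, 0, 0]],
  [[0, 0.5, -0.22], [0, 0, 0]],
  [[-0.2, 0.75, -0.28], [0, 0, 0.045]],
  [[-0.45, 0.95, -0.28], [0, 0, 0.09]],
  [[-0.495, 0.998, -0.28], [0, 0, 0.135]],
  [[-0.495, 0.998, -0.28], [0, 0, 0.18]],
  [[-0.495, 0.998, -0.28], [0, 0, 0.193]],
])

```text
time_s: 5.6
tool_pos: [528.0, -135.9, 69.8]
tool_rot: [[0.919, -0.395, 0.0], [-0.395, -0.919, -0.0], [0.0, -0.0, -1.0]]
wrist_force: [-0.2, -0.7, -0.3]
gripper_width: 0.009
```

```bash
python3 look.py w5
```

```text
tool at tray [ -75.4 -139.8] z 69.8 yaw -0.4057 -> shift [-0.1258 -1.0513  0.2823] turn z -0.1954
[-0.16 -0.68 -0.28] 5.6
```

View pics/w5.png

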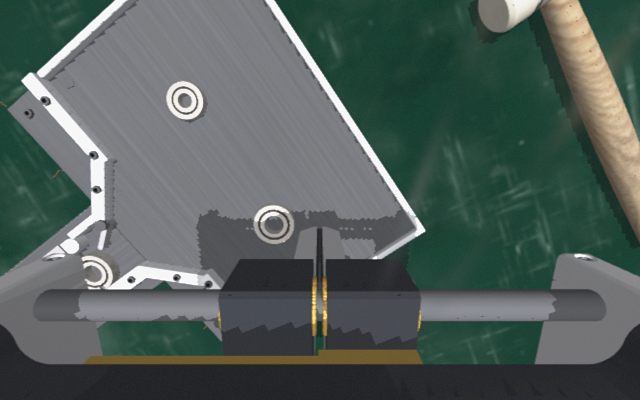

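```bash
python3 - <<'E'
from h import *
from station import optics
import pickle
s=pickle.load(open("w5.pkl","rb")); m=wcam(optics.camera_model("wrist"),s); R=s["tool_rot"]
for c in [(274,224.5),(97,272)]: 
    w=ray(m,c,15); print(w2t(TP,w).round(1), (R.T@(w-s["tool_pos"])).round(1))
E
```

```text
[ -54.9 -110.6] [ -0.1 -35.6  54.8]
[-4.1 32.2] [ -40.8 -181.7   54.8]
```

carry_out([
  [[0, 0, 0.16], [0, 0, 0]],
  [[0, 0, 0.275], [0, 0, 0]],
  [[0, -0.05, 0.28], [0, 0, 0]],
  [[0, -0.12, 0.28], [0, 0, 0]],
  [[0, -0.2, 0.28], [0, 0, 0]],
  [[0, -0.28, 0.28], [0, 0, 0]],
  [[0, -0.36, 0.28], [0, 0, 0]],
  [[0, -0.4, 0.28], [0, 0, 0]],
])

```text
time_s: 6.45
tool_pos: [552.5, -78.3, 28.2]
tool_rot: [[0.922, -0.388, 0.001], [-0.388, -0.922, -0.0], [0.001, -0.0, -1.0]]
wrist_force: [-0.8, -1.3, 1.0]
gripper_width: 0.004
```

```bash
python3 look.py w6
```

```text
tool at tray [-39.5 -88.5] z 28.2 yaw -0.3986 -> shift [-0.1198 -0.6346  0.0045] turn z -0.1931
[-0.79 -1.28  0.96] 6.45
```

View pics/w6.png

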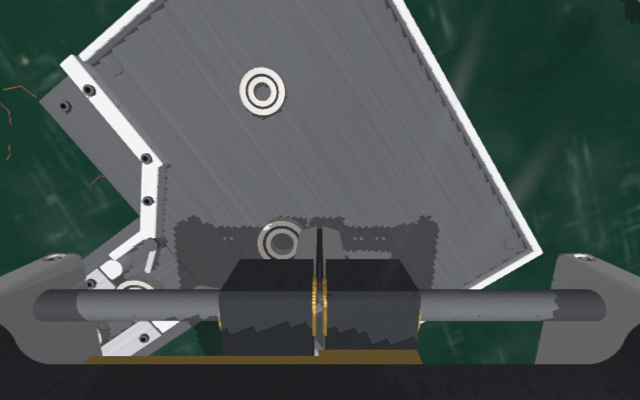

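carry_out([
  [[0, -0.06, 0], [0, 0, 0]],
  [[0, -0.13, 0], [0, 0, 0]],
  [[0, -0.2, 0], [0, 0, 0]],
  [[0, -0.25, 0], [0, 0, 0]],
  [[0, -0.27, 0], [0, 0, 0]],
  [[0, -0.27, 0], [0, 0, 0]],
])

```text
time_s: 7.1
tool_pos: [567.7, -41.9, 27.7]
tool_rot: [[0.921, -0.389, 0.0], [-0.389, -0.921, 0.0], [0.0, -0.0, -1.0]]
wrist_force: [0.9, -0.1, 0.4]
gripper_width: 0.006
```

```bash
python3 look.py w7;  python3 - <<'E'
from h import *
from station import telemetry
shift(telemetry.observe(),0,-85,60)
E
```

```text
tool at tray [-17.1 -56. ] z 27.7 yaw -0.3997 -> shift [-0.1195 -0.3714  0.0012] turn z -0.1934
[ 0.9  -0.13  0.44] 7.1
tool at tray [-17.3 -56.2] z 27.6 yaw -0.4001 -> shift [ 0.2045  0.0919 -0.2162] turn z -0.1936
```

View pics/w7.png

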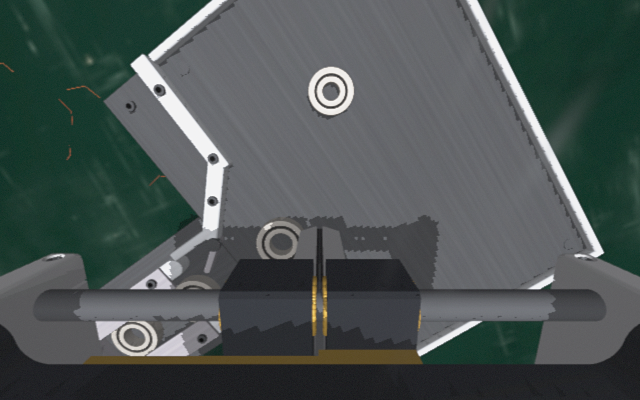

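carry_out([
  [[0, 0.08, 0], [0, 0, 0]],
  [[0, 0.15, -0.15], [0, 0, 0]],
  [[0.08, 0.15, -0.2], [0, 0, -0.045]],
  [[0.155, 0.06, -0.2], [0, 0, -0.09]],
  [[0.155, 0.06, -0.2], [0, 0, -0.135]],
  [[0.155, 0.06, -0.2], [0, 0, -0.18]],
  [[0.155, 0.06, -0.2], [0, 0, -0.194]],
  [[0.155, 0.06, -0.2], [0, 0, -0.194]],
])

```text
time_s: 7.95
tool_pos: [584.6, -60.7, 57.3]
tool_rot: [[0.978, 0.207, -0.001], [0.207, -0.978, 0.0], [-0.001, -0.0, -1.0]]
wrist_force: [0.1, -0.1, 0.8]
gripper_width: 0.006
```

```bash
python3 look.py w8
```

```text
tool at tray [ -4.5 -77.8] z 57.3 yaw 0.2081 -> shift [ 0.0299 -0.5189  0.1987] turn z 0.0
[ 0.08 -0.09  0.82] 7.95
```

View pics/w8.png

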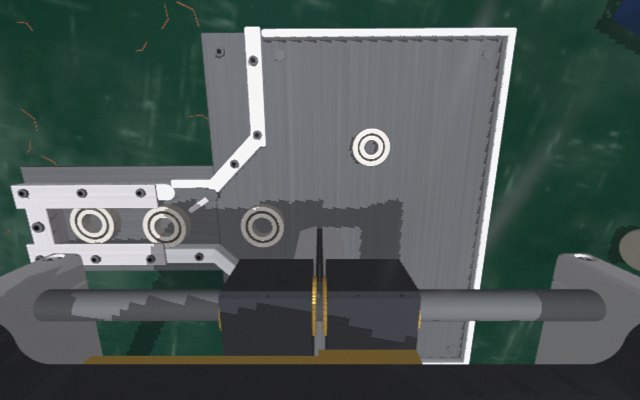

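```bash
python3 - <<'E'
from h import *
from station import optics
import pickle
s=pickle.load(open("w8.pkl","rb")); m=wcam(optics.camera_model("wrist"),s); R=s["tool_rot"]
for c in [(263,227),(165,227),(92,223.5),(371,147)]: 
    w=ray(m,c,15); print(w2t(TP,w).round(1), (R.T@(w-s["tool_pos"])).round(1))
im=cv2.imread("pics/w8.png")
cv2.imwrite("pics/w8a.png",cv2.resize(im[160:280,0:200],(800,480),interpolation=cv2.INTER_CUBIC))
E
```

```text
[ -2.4 -36.6] [  2.1 -41.2  42.3]
[-2.5 35.8] [   2.1 -113.6   42.3]
[ 0.2 89.3] [   4.7 -167.1   42.3]
[  55.7 -113.9] [60.2 36.  42.2]
```

View pics/w8a.png

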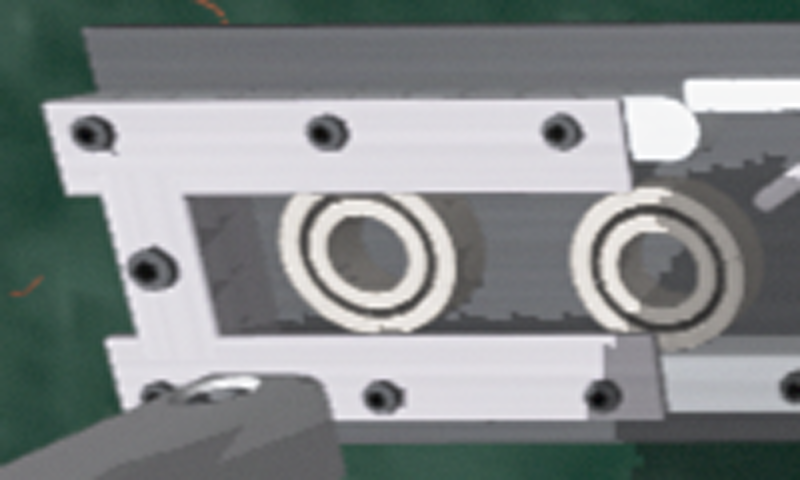

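carry_out([
  [[0.018, 0, 0.1], [0, 0, 0]],
  [[0.018, 0, 0.19], [0, 0, 0]],
  [[0.018, -0.04, 0.197], [0, 0, 0]],
  [[0.018, -0.1, 0.197], [0, 0, 0]],
  [[0.018, -0.16, 0.197], [0, 0, 0]],
  [[0.018, -0.22, 0.197], [0, 0, 0]],
  [[0.018, -0.27, 0.197], [0, 0, 0]],
  [[0.02, -0.3, 0.197], [0, 0, 0]],
])

```text
time_s: 8.8
tool_pos: [578.8, -14.1, 28.5]
tool_rot: [[0.978, 0.209, 0.001], [0.209, -0.978, -0.0], [0.001, 0.0, -1.0]]
wrist_force: [0.6, -0.6, -0.8]
gripper_width: 0.006
```

```bash
python3 look.py w9
```

```text
tool at tray [ -0.5 -31.1] z 28.5 yaw 0.2103 -> shift [ 0.0038 -0.2074  0.0067] turn z 0.0007
[ 0.64 -0.56 -0.8 ] 8.8
```

View pics/w9.png

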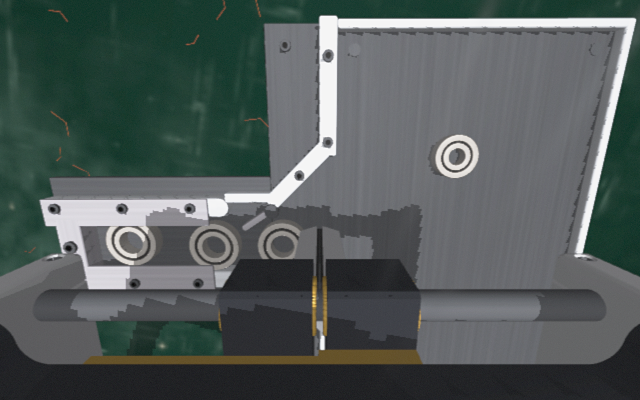

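carry_out([
  [[0.002, -0.05, 0.004], [0, 0, 0]],
  [[0.002, -0.1, 0.004], [0, 0, 0]],
  [[0.002, -0.15, 0.004], [0, 0, 0]],
  [[0.002, -0.2, 0.004], [0, 0, 0]],
  [[0.002, -0.24, 0.004], [0, 0, 0]],
  [[0.002, -0.26, 0.004], [0, 0, 0]],
  [[0.002, -0.265, 0.004], [0, 0, 0]],
  [[0.002, -0.265, 0.004], [0, 0, 0]],
])

```text
time_s: 9.65
tool_pos: [571.3, 23.7, 27.8]
tool_rot: [[0.978, 0.208, 0.001], [0.208, -0.978, -0.0], [0.001, 0.001, -1.0]]
wrist_force: [0.1, -3.0, 5.2]
gripper_width: 0.005
```

```bash
python3 look.py w10; python3 - <<'E'
import cv2
im=cv2.imread("pics/w10.png")
cv2.imwrite("pics/w10a.png",cv2.resize(im[170:290,100:360],(800,369),interpolation=cv2.INTER_CUBIC))
E
```

```text
tool at tray [-0.   7.5] z 27.8 yaw 0.2094 -> shift [0.0001 0.0501 0.002 ] turn z 0.0005
[ 0.06 -2.97  5.24] 9.65
```

View pics/w10a.png

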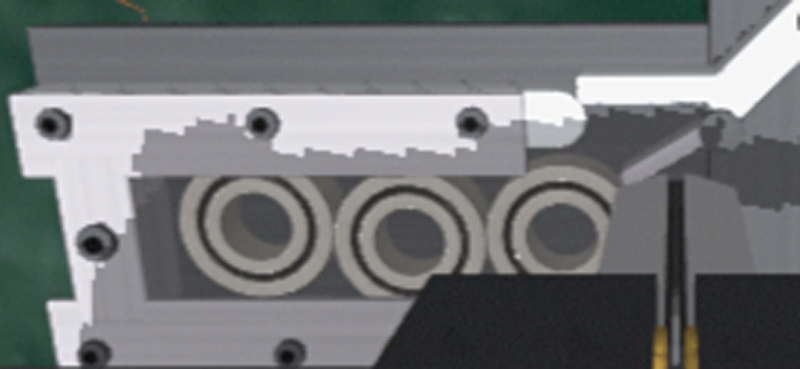

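```bash
python3 - <<'E'
from h import *
from station import optics
import pickle
s=pickle.load(open("w10.pkl","rb")); m=wcam(optics.camera_model("wrist"),s); R=s["tool_rot"]
k=800/260
for c in [(559,234),(410,239),(257,228)]:
    c=(c[0]/k+100-.3,c[1]/k+170-.3)
    w=ray(m,c,15); print(w2t(TP,w).round(1), (R.T@(w-s["tool_pos"])).round(1))
print(proj(m,t2w(TP,[[0,117,6],[0,117,15],[10.5,16,14],[22.5,-2,14]])).round(1), (np.array([[0,117,6],[0,117,15]])))
E
```

```text
[-0.8 31.5] [ -0.7 -24.   12.8]
[-1.9 62.6] [ -1.8 -55.1  12.8]
[ 0.5 94.2] [  0.6 -86.7  12.7]
[[155.5 239.4]
 [147.8 244.4]
 [305.4 228.6]
 [334.  210.4]] [[  0 117   6]
 [  0 117  15]]
```

carry_out([
  [[0, -0.01, 0.005], [0, 0, 0]],
  [[0, -0.02, 0.005], [0, 0, 0]],
  [[0, -0.03, 0.005], [0, 0, 0]],
  [[0, -0.035, 0.005], [0, 0, 0]],
  [[0, -0.035, 0.005], [0, 0, 0]],
])

```text
time_s: 10.2
tool_pos: [571.1, 27.8, 27.6]
tool_rot: [[0.978, 0.208, 0.002], [0.208, -0.978, -0.002], [0.002, 0.002, -1.0]]
wrist_force: [0.5, -6.0, 7.9]
gripper_width: 0.005
```

```bash
python3 look.py w11; python3 - <<'E'
import cv2
im=cv2.imread("pics/w11.png")
cv2.imwrite("pics/w11a.png",cv2.resize(im[170:290,100:360],(800,369),interpolation=cv2.INTER_CUBIC))
E
```

```text
tool at tray [ 0.6 11.6] z 27.6 yaw 0.2097 -> shift [-0.0039  0.0771  0.001 ] turn z 0.0005
[ 0.52 -5.97  7.86] 10.2
```

View pics/w11a.png

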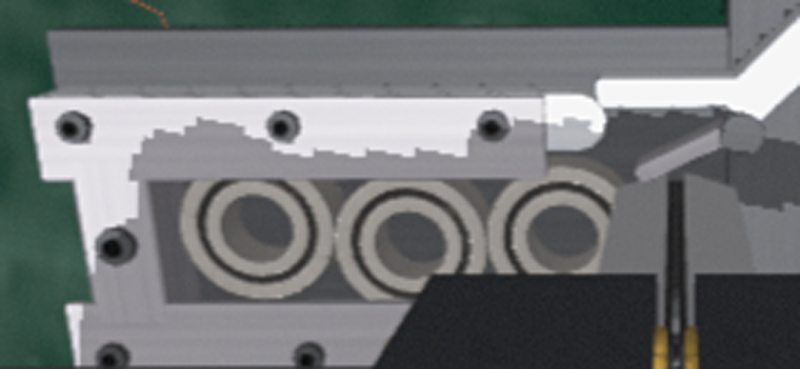

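carry_out([
  [[-0.002, -0.005, 0], [0, 0, 0]],
  [[-0.002, -0.01, 0], [0, 0, 0]],
  [[-0.002, -0.01, 0], [0, 0, 0]],
])

```text
time_s: 10.55
tool_pos: [570.7, 29.2, 27.7]
tool_rot: [[0.978, 0.208, 0.003], [0.208, -0.978, -0.002], [0.002, 0.002, -1.0]]
wrist_force: [0.7, -5.7, 7.4]
gripper_width: 0.005
```

```bash
python3 look.py w12; python3 - <<'E'
from h import *
from station import optics
import pickle
s=pickle.load(open("w12.pkl","rb")); m=wcam(optics.camera_model("wrist"),s)
im=cv2.imread("pics/w12.png")
cv2.imwrite("pics/w12a.png",cv2.resize(im[190:290,180:360],(800,444),interpolation=cv2.INTER_CUBIC))
print((proj(m,t2w(TP,[[10.5,16,14],[22.5,-2,14]]))-[180,190])*800/180)
E
```

```text
tool at tray [ 0.5 13. ] z 27.7 yaw 0.2095 -> shift [-0.0032  0.0869  0.0013] turn z 0.0005
[ 0.66 -5.65  7.38] 10.55
[[595.69238875 175.17278819]
 [723.32820825  94.25958094]]
```

View pics/w12a.png

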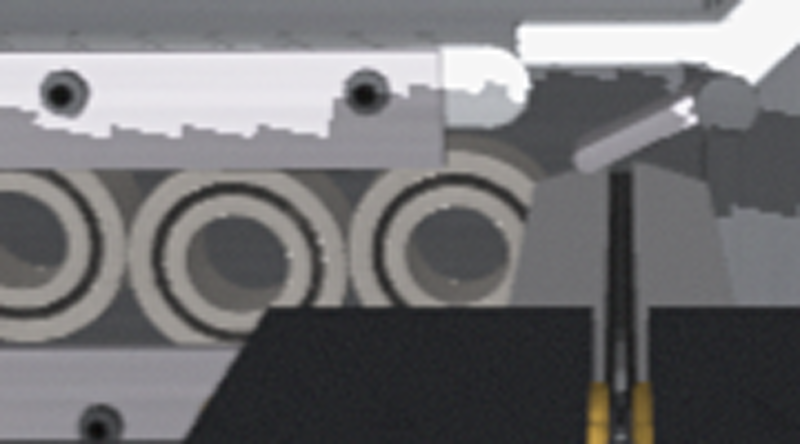

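carry_out([
  [[-0.01, 0.02, 0], [0, 0, 0]],
  [[-0.012, 0.1, 0], [0, 0, 0]],
  [[-0.012, 0.25, 0], [0, 0, 0]],
  [[0, 0.45, 0], [0, 0, 0]],
  [[0, 0.5, -0.2], [0, 0, 0]],
  [[0, 0.5, -0.4], [0, 0, 0]],
  [[0, 0.5, -0.5], [0, 0, 0]],
  [[0, 0.5, -0.5], [0, 0, 0]],
])

```text
time_s: 11.4
tool_pos: [585.8, -43.5, 103.2]
tool_rot: [[0.978, 0.207, 0.003], [0.207, -0.978, 0.0], [0.003, 0.0, -1.0]]
wrist_force: [0.3, -0.2, -0.4]
gripper_width: 0.005
```

```bash
python3 look.py w13; python3 - <<'E'
from h import *
from station import optics
import pickle
s=pickle.load(open("w13.pkl","rb")); m=wcam(optics.camera_model("wrist"),s)
im=cv2.imread("pics/w13.png")
cv2.imwrite("pics/w13a.png",cv2.resize(im[120:280,90:330],(800,533),interpolation=cv2.INTER_CUBIC))
print((proj(m,t2w(TP,[[10.5,16,14],[22.5,-2,14],[0,37,15],[-18.5,0,17]]))-[90,120])*800/240)
E
```

```text
tool at tray [  0.3 -61.3] z 103.2 yaw 0.2082 -> shift [-0.003  -0.4088  0.5042] turn z 0.0001
[ 0.27 -0.16 -0.41] 11.4
[[473.54265797 272.75159842]
 [538.44347115 228.57891095]
 [397.07290044 311.60235693]
 [536.83001218 379.36378357]]
```

View pics/w13a.png

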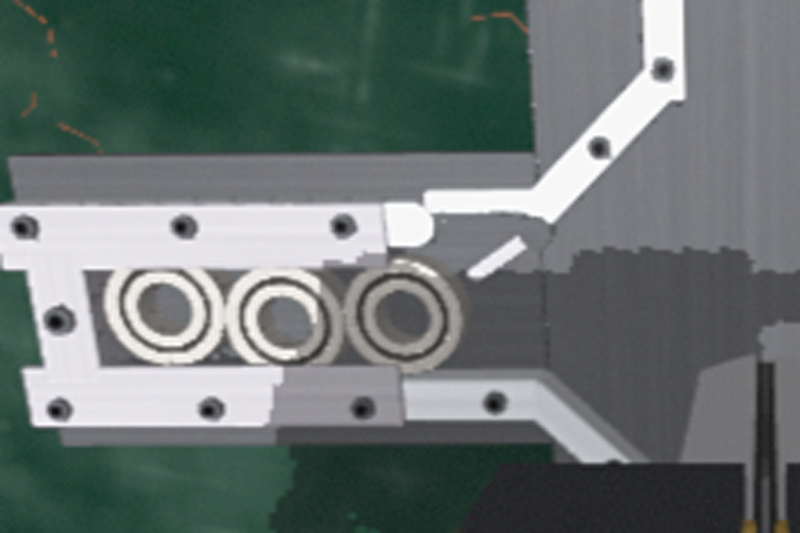

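View pics/w13.png

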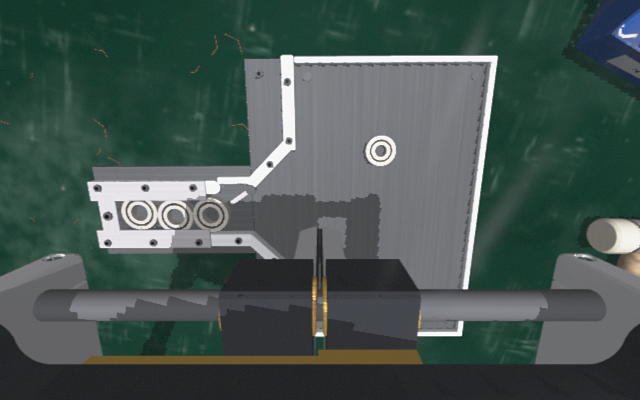

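carry_out([
  [[0, 0.1, -0.3], [0, 0, 0]],
  [[0, 0.3, -0.6], [0, 0, 0]],
  [[-0.3, 0.5, -0.8], [0, 0, 0]],
  [[-0.6, 0.7, -0.9], [0, 0, 0]],
  [[-0.9, 0.9, -0.9], [0, 0, 0]],
  [[-0.9, 0.9, -0.9], [0, 0, 0]],
  [[-0.9, 0.9, -0.9], [0, 0, 0]],
])

```text
time_s: 12.15
tool_pos: [478.2, -204.5, 235.4]
tool_rot: [[0.979, 0.204, -0.003], [0.204, -0.979, 0.001], [-0.003, -0.002, -1.0]]
wrist_force: [-0.6, 1.2, -0.2]
gripper_width: 0.004
```

```bash
python3 - <<'E'
from station import telemetry, optics
import cv2,numpy as np
im=optics.read_camera("top"); cv2.imwrite("pics/topend.png",cv2.resize(im[100:260,100:480],(800,337),interpolation=cv2.INTER_CUBIC))
s=telemetry.observe(); print(s["wrist_force"],s["tool_pos"],s["time_s"],abs(s["dq"]).max())
E
```

```text
[ 0.23777343 -0.48743405 -0.61733684] [ 479.6150488  -203.32657353  235.27156244] 12.2 0.04060524419903847
```

View pics/topend.png

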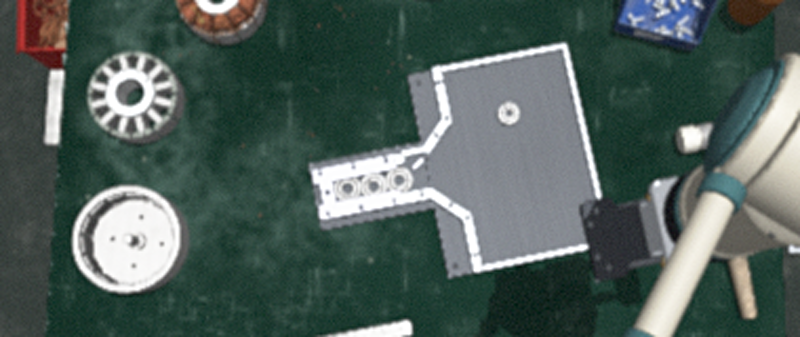

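The top view shows three bearings in a row in the track with the pawl shut behind them. The small bearing is still on the deck, and the arm is well above and clear of everything.

```bash
python3 -c "
from station import ctrl
print(ctrl.sign_off())"
```

```text
the job is handed in; nothing more can be done
None
```

I pushed both large bearings flat across the deck and through the gate with the closed fingertips, one after the other, and handed the job in at about 12 s. The middle one went straight in. The outer one went diagonally to the gate mouth and then straight in.

**Pictures after backing out:**
- **Bearings:** three sit in a row in the track, the last with its centre at about y = 35 to 36 mm, inside the 32 to 39 mm range.
- **Pawl:** its tip is where it should be when shut, to within about a pixel.
- **Small bearing:** it is still where it was on the deck.
- **Bystanders:** the rotor bell looks unmoved. I never moved near the mallet or caliper. The last top view shows only part of each, because the arm and the crop edge hide the rest.

**Forces:** the highest wrist reading was about 10 N, during the last push. The cause was probably the tapered fingertips bearing on the bearing's top edge. I stopped that push by position about 1 mm short of where the row would be pressed tight against the stop, so I did not confirm contact with the stop by force.

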